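# Hold the bag clip open round the recipe card for a new note

## Task

Help me change the note on the recipe card: first put the two crumpled old notes that lie in front of it into the white bowl with the black dashes, then pick up the blue bag clip by its levers, squeeze it wide open and bring the open jaws around the card's right-hand edge (right as seen from the robot), well past the edge, one jaw in front of the card and one behind, touching neither the card nor its foot. Finish while still holding the clip squeezed open there, lifted clear of the worktop, so that I can slip the new note in. Do not shift the card or knock the mug, pepper mill or salt about.

Things in the scene. Friction and masses are not known exactly. Their poses are not given: they have to be found in the camera images.
- recipe_card: recipe card upright in a wooden foot, loose, 0.45 kg. Origin: centre of the foot's underside, z up. Card 150 wide (y), 4 thick (x, centred on x = 0), from 10 to 132 above the worktop; printed front faces -x, right-hand edge at y = -75, left at +75. Foot 104 wide (y), 70 deep (x), 26 high: both card edges overhang it by 23
- card_edge (a point): point on the recipe card's right-hand edge, 85 above the worktop, in the middle of the thickness; axes as the card's
- clip: blue spring clip standing on its side, 60 g, 36 tall, 48 wide over its lever ends when shut. Origin on the hinge pin at the underside; z up along the pin, x from the pin to the jaws, y left. Jaws reach x = +46, levers x = -57. Shut, each lever splays 0.25 rad outward; width over both levers at x = -42: 40 shut, 19 with arms at 0.25 rad (then parallel). Room for the card: x = +10 to tips
- clip_levers (a point): where to squeeze the clip: midway between its two levers, at clip x = -42, half-way up (18 above the clip's underside); axes as the clip's. Squeeze along the clip's y
- clip_left_tip (a point): inner face of the left jaw (+y side of the clip) at its tip, half-way up; moves with the jaw. With the jaws round the card's right-hand edge this is the jaw in front of the card
- clip_right_tip (a point): the same on the right jaw (-y side of the clip), which goes behind the card
- clip_left (a joint): turn of the left arm about the pin: 0 shut, 0.30 rad at its stop; the right arm always turns equally the other way. The gap at the tips is about 0.09 m x this value (23 mm at 0.25). A spring shuts it: squeezing at the levers takes about 5 N on each side to begin and 12 N at the stop
- paper_1: crumpled old note, an off-white paper ball about 40 across and 34 high, 12 g, with a flat underside; origin at the centre of its underside
- paper_2: the second crumpled old note, about 38 across and 33 high, 12 g; origin at the centre of its underside
- waste_bowl: open white bowl with black dashes painted round its outside, 151 across the rim, 62 high, inner floor about 75 across and 8 above its underside, walls 3 to 5 thick flaring to the rim; loose, 0.3 kg; origin at the centre of its underside
- mug: mug with handle, 90 across, 105 high, behind the card on the left; origin at the centre of its underside
- pepper_mill: dark turned wooden pepper mill, 58 across, 160 high, behind the card on the right; origin at the centre of its underside
- salt: salt shaker, 44 across, 90 high; origin at the centre of its underside
Things that resemble listed ones, but are neither listed nor needed, are in the scene too. What is shaped like the clip but green is not meant.

How it is judged:
By the outcome, as a careful person would: the job done as asked, in the order asked, and still so for the second after the job is handed in, while the arm keeps its last pose, push and grip.
It also fails if it takes over 69 s, if anything falls off the work surface, if the arm or the gripper's body presses on something with over 40 N, if the wrist force passes 120 N, or if a joint passes its speed limit or range.

## Robot

A 6-joint arm with a two-finger parallel gripper is mounted at the origin on a cart in front of the work surface, level with it; the furniture and walls round the work are solid. World frame = base frame: x ahead of the robot, y to its left, z up, the work surface at z = 0. Lengths are in mm, angles in rad, forces in N, time in s.
With the tool pointing down it reaches from about 275 to 1000 mm from the base axis. Payload 8.4 kg.
Tool frame: the origin (TCP) lies at the very end of the fingers, on their centre line; the grasp point (between the pads) lies 19 mm behind it (r.pinch_z is the distance from the TCP to the grasp point, in mm); z points along the fingers, y is the line along which they close (so a half turn about z gives the same grasp; the last joint's range is limited). The gripper opens to 85 mm and grips with 20 to 120 N. Pads are 22 mm wide; open, the fingers measure 114 mm over their backs; the gripper's body (76 mm by 85 mm) begins 54 mm behind the grasp point. The pads swing forward as they close: fully open they stand 13 mm farther back than shut.
Start: joints at [-1.317, 0.353, 1.633, -0, 1.155, -0.002], TCP at [158.136, -604.666, 231.281] pointing down, gripper open.
Joint ranges: [-2.63, 2.63], [-0.92, 2.1], [0.06, 2.66], [-1.3, 4.44], [0, 2.69], [-3.02, 3.02]. Speed limits (rad/s): [2.22, 2.22, 2.79, 3.14, 3.14, 3.14].

## Interface

Orientations are given as [roll, pitch, yaw] about the fixed x, y, z axes, in that order (R = Rz(yaw) Ry(pitch) Rx(roll)).
In Python, from rig import r gives the robot as it stands.
- The arm moves only by the tool carry_out, never from a script. Its argument "series" is a list of rows, each a list of 7 numbers: the turn, a rotation vector about the tool's x, y, z as a fraction of full scale, then the shift along the tool's x, y, z as a fraction of full scale, then the gripper command: -1 is fully open, 1 is shut, values between are in proportion. A call has 1 to 8 rows; each row is the pose to reach, as a shift and turn from the pose commanded when the call began, along the tool's axes at that moment, turning the shorter way round; what a row does not reach only later rows make up. Full scale, the value 1, is 0.25 m for a shift and pi rad for a turn. A row lasts 1/8 s, in which the tool goes at most 62.5 mm and 10.7 degrees, less where a joint would pass 70% of its speed; a pose out of reach is approached as far as the arm can. A call with a number of a shift or a turn outside -1 to 1 is refused whole. A call with a gripper value outside its range is refused whole. The fingers move at their own pace and stop on an object; "force" is the grip in N (left out, the last holds). Time passes only in rows, so rows that repeat a pose let the fingers close. It gives the time, the measured TCP pose, the force, the opening and the grip force at its end, in the units of the state.
- r.sense(): the state, without advancing time (a new reading comes with each control period).
- r.grab_frame(name): name is "scene" or "side" or "wrist"; returns the picture (400x640x3 uint8, red, green, blue); there is no depth.
- r.get_calibration(name): a dict with "K" (3x3 intrinsics, pixels), "distortion" ([k1, k2, p1, p2, k3] as OpenCV has them; the pictures are not rectified), "pose" (4x4, takes a point from camera to world coordinates). Camera axes: x right, y up, looking along -z (the intrinsics and any distortion apply to the point x, -y, -z); pixel columns grow to the right and rows downward; lengths in mm; the calibration is good to about 2 mm. A picture is of the moment at which its call begins: read the wrist's pose just before it. get_calibration takes no time and is no camera call; for the wrist camera it gives the pose at the moment of the call.
- r.sign_off(): hands the job in; it is judged then, once.
Trained networks look in the newest picture that a camera, given by its name, has taken for a name from the list of things; names that differ only in an ending like _2 or _b are one class to them, and where a whole thing is asked for, a point or a joint stands for the part that bears it (a point fixed in the world has none). Each returns a list of dicts, best first, with "score" (0 to 1); they miss things now and then, are a little off and sometimes report something else, mostly with a low value. They report only what shows in the picture. A call takes as long as a camera call. They do not tell look-alikes from the thing itself.
- r.silhouettes(camera, label): "region" (400x640 bool, what is visible of it) and "position" ([row, column] in pixels, amid what is visible of it).
The state is a dict: "clock": time; "qpos": joint angles; "qvel": joint speeds; "joint_efforts": joint torques, N m; "eef_pos": TCP position; "tcp_rot": TCP orientation; "contact_force": force on the tool from outside, world axes, zero at the start; "wrist_torque": the same for the moment, N m; "opening": opening from 0.0 (shut) to 1.0 (fully open); "grasp_force": force on a finger pad.
Only numpy, scipy, OpenCV 4.12 (cv2) and the standard library are available. Lean on these libraries where they do the work, as an engineer would, in place of code of your own. Each camera call takes 0.05 s, during which the arm holds its last target. There are 200 camera calls.

## Working session

There is one attempt and no reset: what is moved stays moved. The work goes in short steps, Python scripts to look and compute and a tool call to move; the robot and the scene stay as the last step left them, time stands still between calls to the robot, and variables do not carry over. Pictures are saved under pics/ and viewed, at most 10 in all, crops included, and the job is handed in when it is done.

Besides the shell and the picture viewer there is one more tool, called after ">>>" by a JSON object that holds its "op" and its "data", one argument or row to a line. carry_out: Moves the arm, as the interface text tells. Its arguments: {"type":"object","properties":{"series":{"type":"array"},"force":{"type":"number"}},"required":["series"]}

```bash
ls; mkdir -p pics
cat > h.py <<'E'
import numpy as np, cv2
from rig import r
from scipy.spatial.transform import Rotation as R
def cal(n):
    c=r.get_calibration(n); return np.array(c["K"],float),np.array(c["distortion"],float),np.array(c["pose"],float)
def ray(n,rc,c=None):
    K,d,P=c or cal(n)
    u=cv2.undistortPoints(np.array([[[rc[1],rc[0]]]],float),K,d)[0,0]
    v=P[:3,:3]@np.array([u[0],-u[1],-1]); return P[:3,3],v/np.linalg.norm(v)
def onz(n,rc,z,c=None):
    o,v=ray(n,rc,c); return o+v*(z-o[2])/v[2]
def proj(n,p,c=None):
    K,d,P=c or cal(n); q=(np.atleast_2d(p)-P[:3,3])@P[:3,:3]; q=q*[1,-1,-1]
    return cv2.projectPoints(q.reshape(-1,1,3),np.zeros(3),np.zeros(3),K,d)[0].reshape(-1,2)[:,::-1]
def save(img,f): cv2.imwrite(f,cv2.cvtColor(img,cv2.COLOR_RGB2BGR))
E
python3 - <<'E'
from h import *
np.set_printoptions(precision=1,suppress=True)
a=r.grab_frame("scene");b=r.grab_frame("side")
save(a,"pics/a.png");save(b,"pics/b.png")
for n in ("scene","side"):
    print(n,cal(n)[2][:3,3])
    for l in ("recipe_card","clip","paper_1","waste_bowl","mug","pepper_mill","salt"):
        for x in r.silhouettes(n,l)[:4]:
            ys,xs=np.nonzero(x["region"])
            print(l,round(x["score"],2),x["position"],(ys.min(),ys.max(),xs.min(),xs.max()),onz(n,x["position"],17)[:2])
print(r.sense())
E
```

```text
pics
scene [-166.9  543.8 1012.4]
recipe_card 0.97 [206.5, 316.2] (np.int64(181), np.int64(228), np.int64(296), np.int64(332)) [584.1 -81.4]
recipe_card 0.44 [225.0, 343.7] (np.int64(218), np.int64(229), np.int64(338), np.int64(348)) [459.5 -99.7]
clip 0.66 [204.7, 378.3] (np.int64(199), np.int64(211), np.int64(368), np.int64(389)) [ 455.9 -260.4]
paper_1 0.55 [243.0, 324.8] (np.int64(235), np.int64(246), np.int64(316), np.int64(327)) [438.9   0. ]
waste_bowl 0.67 [207.8, 379.0] (np.int64(204), np.int64(211), np.int64(368), np.int64(386)) [ 443.4 -251.4]
waste_bowl 0.56 [270.3, 234.5] (np.int64(250), np.int64(294), np.int64(209), np.int64(259)) [525.5 283.1]
waste_bowl 0.42 [223.3, 339.7] (np.int64(218), np.int64(228), np.int64(338), np.int64(348)) [473.5 -94.1]
mug 0.88 [197.3, 248.9] (np.int64(182), np.int64(218), np.int64(232), np.int64(259)) [768.2  79.6]
pepper_mill 0.76 [158.0, 309.7] (np.int64(138), np.int64(176), np.int64(303), np.int64(317)) [ 811.1 -230.9]
salt 0.78 [168.3, 334.3] (np.int64(159), np.int64(179), np.int64(329), np.int64(339)) [ 702.7 -267.1]
side [ 850.8 -815
[... 533 characters left out ...]
waste_bowl 0.51 [181.7, 385.1] (np.int64(165), np.int64(203), np.int64(373), np.int64(411)) [706.7 153.3]
mug 0.74 [180.3, 387.2] (np.int64(165), np.int64(203), np.int64(374), np.int64(408)) [711.4 161.5]
salt 0.66 [282.5, 334.5] (np.int64(265), np.int64(289), np.int64(327), np.int64(342)) [ 678.3 -247.3]
{'clock': 0.8, 'qpos': array([-1.3,  0.4,  1.6,  0. ,  1.2, -0. ]), 'qvel': array([-0., -0., -0.,  0., -0.,  0.]), 'joint_efforts': array([ -0. , -60.5, -34.2,   0. ,   0. ,  -0. ]), 'eef_pos': array([ 158.1, -604.6,  231.3]), 'tcp_rot': array([-3.1, -0. ,  0.3]), 'contact_force': array([1. , 0.8, 0.4]), 'wrist_torque': array([0., 0., 0.]), 'grasp_force': 0.0, 'opening': 1.0000602463645827}
```

View pics/a.png

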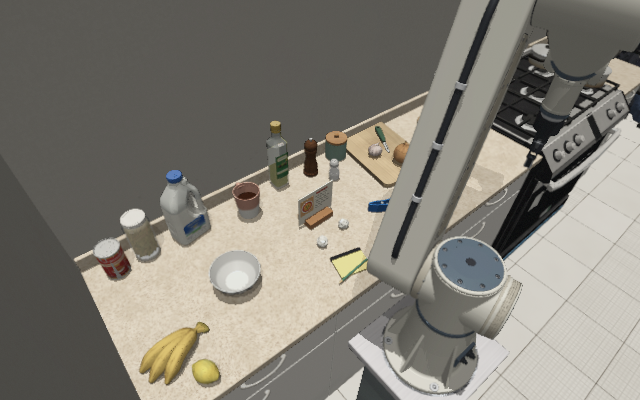

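View pics/b.png

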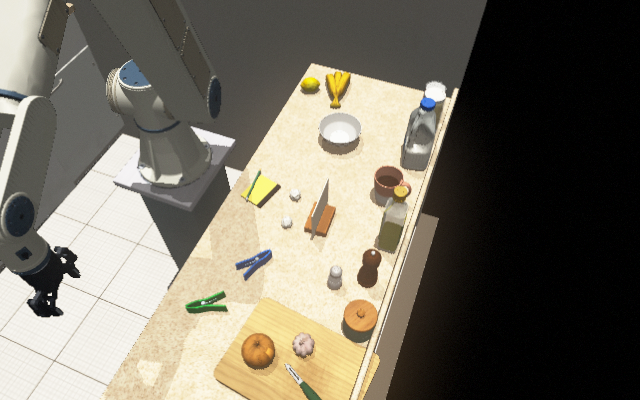

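The scene picture shows the bowl at (270,235) as row, column, the card at (205,316), and the papers at (243,324) and (223,343). The blue clip is at (205,378), partly hidden by the arm. In the side picture the blue clip is at (262,253) and the green look-alike at (302,207).

```bash
cat >> h.py <<'E'
np.set_printoptions(precision=3,suppress=True)
def tool(): 
    s=r.sense(); return np.array(s["eef_pos"]),R.from_euler("xyz",s["tcp_rot"])
def go(p,rpy=None,start=None):
    "print row numbers toward pose; returns pose"
    p0,R0=start or tool(); R1=R0 if rpy is None else R.from_euler("xyz",rpy)
    sh=R0.inv().apply(np.array(p,float)-p0)/250; tu=(R0.inv()*R1).as_rotvec()/np.pi
    print("row",np.round(np.r_[tu,sh],4),"rows needed",round(max(np.linalg.norm(sh)*4,np.linalg.norm(tu)*180/10.7),1)); return np.array(p,float),R1
E
python3 - <<'E'
from h import *
for rc in ((195,294.5),(221.5,286)): print("paper side",onz("side",rc,17))
for rc in ((242.5,322.5),(224,343)): print("paper scene",onz("scene",rc,17))
print("rim centre", onz("scene",(267,235),62),onz("side",(128,340),62))
p,q=tool();K,d,P=cal("wrist");print(p,q.as_euler("xyz"),"cam in tool",q.inv().apply(P[:3,3]-p),"view dir in tool",q.inv().apply(-P[:3,2]),"up",q.inv().apply(P[:3,1]),K[0,0])
g=go((440,-100,330),(np.pi,0,0))
E
```

```text
paper side [452.13   -5.384  17.   ]
paper side [ 467.804 -108.595   17.   ]
paper scene [445.031   4.518  17.   ]
paper scene [ 464.295 -100.82    17.   ]
rim centre [503.401 287.75   62.   ] [499.577 286.822  62.   ]
[ 158.137 -604.641  231.288] [-3.142 -0.     0.256] cam in tool [  81.627    0.581 -141.972] view dir in tool [-0.317  0.001  0.949] up [0.949 0.    0.317] 275.93751005298475
row [-0.    -0.     0.081  1.601 -1.668 -0.395] rows needed 9.4
```

>>> {"op": "carry_out", "data": {
  "series": [
    [0,0,0,0.8,-0.84,-0.4,-1],
    [0,0,0,0.8,-0.84,-0.4,-1],
    [0,0,0,0.8,-0.84,-0.4,-1],
    [0,0,0,0.8,-0.84,-0.4,-1],
    [0,0,0,0.8,-0.84,-0.4,-1],
    [0,0,0,0.8,-0.84,-0.4,-1]
  ]
}}

```text
clock: 1.55
eef_pos: [300.2, -348.9, 333.0]
tcp_rot: [3.139, -0.002, 0.26]
contact_force: [0.6, -0.2, -0.1]
opening: 1.0
grasp_force: 0.0
```

>>> {"op": "carry_out", "data": {
  "series": [
    [0,0,0.081,0.8,-0.83,0,-1],
    [0,0,0.081,0.8,-0.83,0,-1],
    [0,0,0.081,0.8,-0.83,0,-1],
    [0,0,0.081,0.8,-0.83,0,-1],
    [0,0,0.081,0.8,-0.83,0,-1],
    [0,0,0.081,0.8,-0.83,0,-1]
  ]
}}

```text
clock: 2.3
eef_pos: [440.6, -98.0, 330.8]
tcp_rot: [-3.141, 0.0, 0.005]
contact_force: [-0.1, -0.2, 0.3]
opening: 1.0
grasp_force: 0.0
```

Run:
```python
from h import *
c=cal("wrist");a=r.grab_frame("wrist");save(a,"pics/c.png")
p,q=tool();print(p,q.as_euler("xyz"))
for l in ("recipe_card","clip","paper_1"):
    for x in r.silhouettes("wrist",l)[:4]:
        ys,xs=np.nonzero(x["region"])
        print(l,round(x["score"],2),x["position"],(ys.min(),ys.max(),xs.min(),xs.max()),onz("wrist",x["position"],17,c)[:2])
b=r.grab_frame("scene");save(b[120:280,200:460].repeat(3,0).repeat(3,1),"pics/d.png")
```

```text
[439.866 -99.267 330.769] [3.141 0.001 0.004]
recipe_card 0.84 [85.0, 290.3] (np.int64(60), np.int64(112), np.int64(216), np.int64(345)) [561.462 -59.492]
clip 0.8 [202.1, 512.3] (np.int64(170), np.int64(232), np.int64(481), np.int64(533)) [ 376.046 -440.303]
clip 0.7 [162.3, 419.0] (np.int64(144), np.int64(194), np.int64(391), np.int64(457)) [ 444.546 -269.868]
clip 0.52 [86.9, 291.6] (np.int64(60), np.int64(112), np.int64(216), np.int64(345)) [558.806 -61.409]
paper_1 0.8 [158.2, 254.5] (np.int64(147), np.int64(169), np.int64(244), np.int64(266)) [449.984   2.222]
paper_1 0.62 [147.6, 318.4] (np.int64(138), np.int64(157), np.int64(309), np.int64(331)) [ 467.758 -102.997]
```

View pics/c.png

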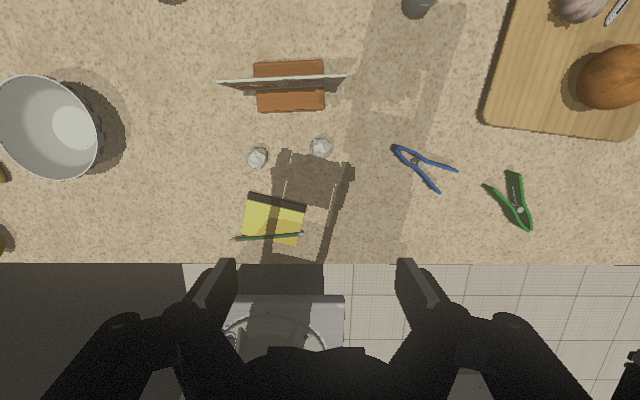

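The wrist picture shows paper_1 at (158,254), paper_2 at (147,320), the card along row 80 and the bowl at (127,60). The blue clip has its jaw tip at (147,395) and lever ends at (170,457) and (192,438). I'll take paper_2 first, with the tool turned so the camera faces away from the card.

>>> {"op": "carry_out", "data": {
  "series": [
    [0,0,-0.764,0.11,0.016,0.9,-0.65],
    [0,0,-0.764,0.11,0.016,0.9,-0.65],
    [0,0,-0.764,0.11,0.016,0.9,-0.65],
    [0,0,-0.764,0.11,0.016,0.9,-0.65],
    [0,0,-0.764,0.11,0.016,0.9,-0.65],
    [0,0,-0.764,0.11,0.016,0.9,-0.65],
    [0,0,-0.764,0.11,0.016,0.9,-0.65],
    [0,0,-0.764,0.11,0.016,0.9,-0.65]
  ],
  "force": 20
}}

```text
clock: 3.55
eef_pos: [466.7, -104.9, 106.3]
tcp_rot: [3.142, 0.0, 1.505]
contact_force: [0.4, 0.8, -0.7]
opening: 0.826
grasp_force: 0.0
```

Run:
```python
from h import *
p,q=tool();print(p,q.as_euler("xyz"),r.sense()["qpos"])
go((467,-103,105),(np.pi,0,2.4))
```

```text
[ 466.693 -104.871  106.305] [3.142 0.    1.505] [-0.224  0.298  2.049 -0.     0.794 -0.159]
row [-0.     0.    -0.285  0.007  0.001  0.005] rows needed 4.8
```

>>> {"op": "carry_out", "data": {
  "series": [
    [0,0,-0.285,0.007,0,0.1,-0.65],
    [0,0,-0.285,0.007,0,0.1,-0.65],
    [0,0,-0.285,0.007,0,0.15,-0.65],
    [0,0,-0.285,0.007,0,0.2,-0.65],
    [0,0,-0.285,0.007,0,0.2,-0.65],
    [0,0,-0.285,0.007,0,0.3,-0.65],
    [0,0,-0.285,0.007,0,0.405,-0.65],
    [0,0,-0.285,0.007,0,0.405,-0.65]
  ]
}}

```text
clock: 4.55
eef_pos: [465.6, -102.6, 3.9]
tcp_rot: [-3.14, -0.003, 2.395]
contact_force: [-0.5, -0.6, 0.3]
opening: 0.819
grasp_force: 0.0
```

>>> {"op": "carry_out", "data": {
  "series": [
    [0,0,0,0,0,0,1],
    [0,0,0,0,0,0,1],
    [0,0,0,0,0,0,1],
    [0,0,0,0,0,0,1],
    [0,0,0,0,0,0,1],
    [0,0,0,0,0,0,1]
  ],
  "force": 20
}}

```text
clock: 5.3
eef_pos: [467.7, -102.2, 6.1]
tcp_rot: [3.141, 0.002, 2.397]
contact_force: [-1.6, -2.3, 5.6]
opening: 0.413
grasp_force: 19.4
```

>>> {"op": "carry_out", "data": {
  "series": [
    [0,0,0,0,0,-0.2,1],
    [0,0,0,0,0,-0.4,1],
    [0,0,0,0,0,-0.56,1],
    [0,0,0,0,0,-0.56,1]
  ]
}}

```text
clock: 5.8
eef_pos: [469.5, -102.2, 148.7]
tcp_rot: [3.138, 0.006, 2.397]
contact_force: [-0.1, 0.5, -0.2]
opening: 0.41
grasp_force: 20.2
```

Run:
```python
from h import *
print(r.sense()["grasp_force"],r.sense()["opening"],tool()[0],tool()[1].as_euler("xyz"))
s=go((501,280,150),(np.pi,0,2.4));
```

```text
20.179670352235917 0.4100907116543068 [ 469.461 -102.244  148.727] [3.138 0.006 2.397]
row [ 0.001  0.002 -0.001  0.944  1.21  -0.007] rows needed 6.1
```

>>> {"op": "carry_out", "data": {
  "series": [
    [0,0,0,0.74,0.96,0,1],
    [0,0,0,0.74,0.96,0,1],
    [0,0,0,0.74,0.96,0,1],
    [0,0,0,0.74,0.96,0,1],
    [0,0,0,0.74,0.96,0,1],
    [0,0,0,0.74,0.96,0,1]
  ]
}}

```text
clock: 6.55
eef_pos: [493.6, 203.3, 144.4]
tcp_rot: [3.141, -0.0, 2.401]
contact_force: [-0.5, -0.5, -0.7]
opening: 0.407
grasp_force: 20.2
```

>>> {"op": "carry_out", "data": {
  "series": [
    [0,0,0,0.2,0.24,0,1],
    [0,0,0,0.2,0.24,0,1],
    [0,0,0,0.2,0.24,0.2,1],
    [0,0,0,0.2,0.24,0.42,1],
    [0,0,0,0.2,0.24,0.42,1],
    [0,0,0,0.2,0.24,0.42,-0.4],
    [0,0,0,0.2,0.24,0.42,-0.4],
    [0,0,0,0.2,0.24,0.42,-0.4]
  ]
}}

```text
clock: 7.55
eef_pos: [498.8, 278.5, 41.8]
tcp_rot: [3.139, 0.001, 2.397]
contact_force: [0.0, -0.2, -0.2]
opening: 0.704
grasp_force: 0.0
```

>>> {"op": "carry_out", "data": {
  "series": [
    [0,0,0,0,0,0,-0.4],
    [0,0,0,0,0,-0.2,-0.4],
    [0,0,0,0,0,-0.4,-0.4],
    [0,0,0,0,0,-0.4,-0.5]
  ]
}}

```text
clock: 8.05
eef_pos: [500.2, 279.5, 144.4]
tcp_rot: [3.134, 0.002, 2.397]
contact_force: [0.6, 0.2, 0.7]
opening: 0.75
grasp_force: 0.0
```

Run:
```python
from h import *
c=cal("wrist");a=r.grab_frame("wrist")
s=r.grab_frame("side");save(np.hstack([a[::1,:],s[80:280,180:420].repeat(2,0).repeat(2,1)])[:,::1][:, :].repeat(1,0)[:, 0:1120][::1] if 0 else s[80:330,170:430].repeat(2,0).repeat(2,1),"pics/e.png")
for n in("side","wrist"):
    for x in r.silhouettes(n,"paper_1")[:4]: print(n,round(x["score"],2),x["position"],onz(n,x["position"],17)[:2])
print(tool()[0]); go((450,0,150),(np.pi,0,2.4))
```

```text
side 0.42 [193.3, 295.1] [451.243   1.592]
side 0.37 [128.8, 340.2] [488.003 326.017]
wrist 0.92 [318.6, 114.5] [446.317   2.862]
wrist 0.58 [198.8, 311.3] [494.914 272.921]
[496.968 277.7   139.078]
row [-0.001 -0.    -0.001 -0.615 -0.944 -0.043] rows needed 4.5
```

View pics/e.png

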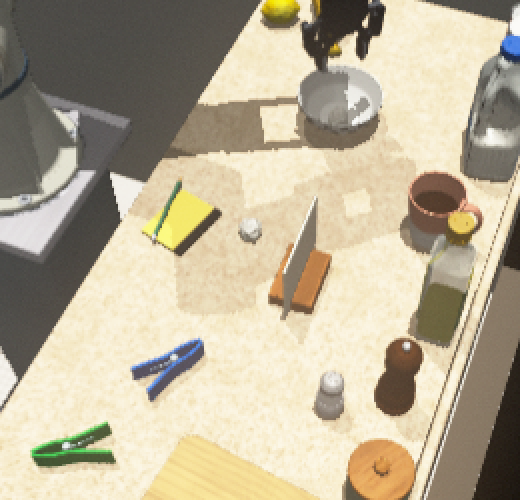

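The side picture shows paper_2 gone from the worktop, and the wrist networks find it inside the bowl. The clip's jaws point toward the card. Next is paper_1.

>>> {"op": "carry_out", "data": {
  "series": [
    [0,0,0,-0.615,-0.944,0,-0.65],
    [0,0,0,-0.615,-0.944,0,-0.65],
    [0,0,0,-0.615,-0.944,0,-0.65],
    [0,0,0,-0.615,-0.944,0,-0.65],
    [0,0,0,-0.615,-0.944,0,-0.65],
    [0,0,0,-0.615,-0.944,0.25,-0.65],
    [0,0,0,-0.615,-0.944,0.25,-0.65]
  ]
}}

```text
clock: 9.12
eef_pos: [446.3, -0.0, 73.7]
tcp_rot: [-3.134, -0.008, 2.396]
contact_force: [-0.6, 0.6, -0.7]
opening: 0.825
grasp_force: 0.0
```

Run:
```python
from h import *
print(tool()[0]); go((449,1,5),(np.pi,0,2.4))
```

```text
[446.312  -0.01   73.676]
row [-0.002 -0.003 -0.001 -0.007  0.012  0.275] rows needed 1.1
```

>>> {"op": "carry_out", "data": {
  "series": [
    [0,0,0,0,0.008,0.14,-0.65],
    [0,0,0,0,0.008,0.275,-0.65],
    [0,0,0,0,0.008,0.275,-0.65],
    [0,0,0,0,0.008,0.275,1],
    [0,0,0,0,0.008,0.275,1],
    [0,0,0,0,0.008,0.275,1],
    [0,0,0,0,0.008,0.275,1],
    [0,0,0,0,0.008,0.275,1]
  ]
}}

```text
clock: 10.12
eef_pos: [453.1, 1.8, 10.4]
tcp_rot: [3.14, 0.002, 2.397]
contact_force: [-2.4, -0.7, 9.5]
opening: 0.417
grasp_force: 19.0
```

>>> {"op": "carry_out", "data": {
  "series": [
    [0,0,0,0,0,0,1],
    [0,0,0,0,0,-0.2,1],
    [0,0,0,0,0,-0.4,1],
    [0,0,0,0,0,-0.56,1],
    [0,0,0,0,0,-0.56,1]
  ]
}}

```text
clock: 10.75
eef_pos: [454.5, 1.9, 152.8]
tcp_rot: [3.136, 0.006, 2.397]
contact_force: [0.1, 0.1, 0.2]
opening: 0.416
grasp_force: 20.4
```

Run:
```python
from h import *
print(r.sense()["grasp_force"],r.sense()["opening"],tool()[0]); go((505,298,145),(np.pi,0,2.4))
```

```text
20.422093685920117 0.4159605996762933 [454.541   1.851 152.75 ]
row [ 0.002  0.002 -0.001  0.655  1.008  0.033] rows needed 4.8
```

>>> {"op": "carry_out", "data": {
  "series": [
    [0,0,0,0.655,0.995,0,1],
    [0,0,0,0.655,0.995,0,1],
    [0,0,0,0.655,0.995,0,1],
    [0,0,0,0.655,0.995,0,1],
    [0,0,0,0.655,0.995,0,1],
    [0,0,0,0.655,0.995,0.2,1],
    [0,0,0,0.655,0.995,0.41,1],
    [0,0,0,0.655,0.995,0.41,1]
  ]
}}

```text
clock: 11.75
eef_pos: [497.7, 294.6, 42.8]
tcp_rot: [-3.135, -0.002, 2.397]
contact_force: [-0.2, -1.0, 0.0]
opening: 0.417
grasp_force: 38.5
```

>>> {"op": "carry_out", "data": {
  "series": [
    [0,0,0,0,0,0,-0.4],
    [0,0,0,0,0,0,-0.4],
    [0,0,0,0,0,0,-0.4],
    [0,0,0,0,0,0,-0.4],
    [0,0,0,0,0,-0.2,-0.4],
    [0,0,0,0,0,-0.4,-0.4],
    [0,0,0,0,0,-0.5,-0.4],
    [0,0,0,0,0,-0.5,-0.4]
  ]
}}

```text
clock: 12.75
eef_pos: [501.7, 296.4, 173.8]
tcp_rot: [3.137, 0.001, 2.397]
contact_force: [1.4, 0.2, -0.4]
opening: 0.701
grasp_force: 0.0
```

Run:
```python
from h import *
c=cal("wrist");a=r.grab_frame("wrist");save(a,"pics/f.png")
for x in r.silhouettes("wrist","paper_1")[:4]: print(round(x["score"],2),x["position"],x["region"].sum(),onz("wrist",x["position"],25,c)[:2])
for l in("clip","recipe_card"):
  for x in r.silhouettes("wrist",l)[:4]: print(l,round(x["score"],2),x["position"],x["region"].sum(),onz("wrist",x["position"],25,c)[:2])
print(tool()[0]); go((400,-300,250),(np.pi,0,0.9))
```

```text
0.89 [175.8, 326.3] 896 [498.235 315.56 ]
0.59 [200.4, 296.8] 825 [496.723 273.021]
clip 0.64 [393.8, 27.7] 538 [ 444.745 -212.185]
recipe_card 0.81 [374.3, 188.7] 666 [578.174 -15.242]
recipe_card 0.41 [397.7, 28.8] 526 [ 449.757 -218.13 ]
[499.624 295.253 170.019]
row [-0.001  0.     0.476 -1.321 -2.021 -0.317] rows needed 9.7
```

View pics/f.png

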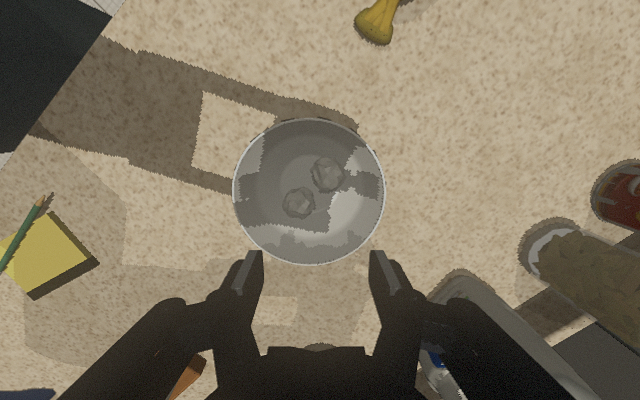

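Both paper balls are in the bowl, at (175,326) and (202,298). Now the clip.

>>> {"op": "carry_out", "data": {
  "series": [
    [0,0,0,-0.68,-0.95,0,-1],
    [0,0,0,-0.68,-0.95,0,-1],
    [0,0,0,-0.68,-0.95,0,-1],
    [0,0,0,-0.68,-0.95,0,-1],
    [0,0,0,-0.68,-0.95,0,-1],
    [0,0,0,-0.68,-0.95,0,-1]
  ]
}}

```text
clock: 13.7
eef_pos: [463.1, 3.6, 170.2]
tcp_rot: [-3.14, -0.001, 2.393]
contact_force: [0.7, 0.8, -0.2]
opening: 1.001
grasp_force: 0.0
```

>>> {"op": "carry_out", "data": {
  "series": [
    [0,0,0.446,-0.68,-0.95,0,-1],
    [0,0,0.446,-0.68,-0.95,0,-1],
    [0,0,0.446,-0.68,-0.95,0,-1],
    [0,0,0.446,-0.68,-0.95,0,-1],
    [0,0,0.446,-0.68,-0.95,0,-1],
    [0,0,0.446,-0.68,-0.95,0,-1],
    [0,0,0.446,-0.68,-0.95,0,-1],
    [0,0,0.446,-0.68,-0.95,0,-1]
  ]
}}

```text
clock: 14.7
eef_pos: [428.6, -283.1, 170.3]
tcp_rot: [-3.14, -0.0, 0.991]
contact_force: [-0.5, -0.1, -0.4]
opening: 0.998
grasp_force: 0.0
```

>>> {"op": "carry_out", "data": {
  "series": [
    [0,0,0,0,0,0,-1],
    [0,0,0,0,0,0,-1]
  ]
}}

```text
clock: 14.95
eef_pos: [428.5, -283.4, 170.8]
tcp_rot: [-3.141, -0.0, 0.998]
contact_force: [0.3, 0.1, 0.2]
opening: 0.998
grasp_force: 0.0
```

Run:
```python
from h import *
c=cal("wrist");a=r.grab_frame("wrist");save(a,"pics/g.png")
print(tool()[0],tool()[1].as_euler("xyz"))
for l in("clip","recipe_card"):
  for x in r.silhouettes("wrist",l)[:3]:
    ys,xs=np.nonzero(x["region"]);print(l,round(x["score"],2),x["position"],(ys.min(),ys.max(),xs.min(),xs.max()),onz("wrist",x["position"],36,c)[:2])
    if l=="clip": np.save("m_%d.npy"%int(x["position"][1]),x["region"])
np.save("cal_g.npy",np.array([c[0].tolist(),c[1].tolist(),c[2].tolist()],dtype=object),allow_pickle=True)
```

```text
[ 428.501 -283.506  170.944] [-3.141 -0.     0.998]
clip 0.64 [169.0, 319.0] (np.int64(124), np.int64(222), np.int64(300), np.int64(340)) [ 446.19  -263.379]
clip 0.58 [305.8, 343.6] (np.int64(265), np.int64(348), np.int64(325), np.int64(382)) [ 381.278 -420.029]
```

View pics/g.png

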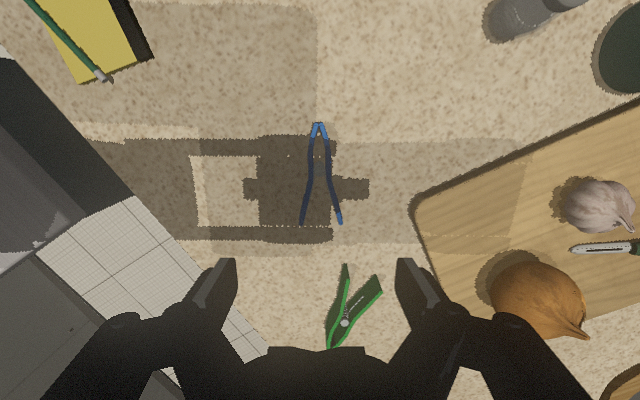

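The clip stands almost upright in the picture, with its jaw tip at (123,319) and lever ends at (222,303) and (222,340).

Run:
```python
from h import *
t=onz("wrist",(123.5,319),36);l=onz("wrist",(222,302.5),36);l2=onz("wrist",(221.5,340),36)
for z in(36,18):
    t=onz("wrist",(123.5,319),z);l=onz("wrist",(222,302.5),z);l2=onz("wrist",(221.5,340),z)
    m=(l+l2)/2;d=(t-m)[:2];L=np.linalg.norm(d);d/=L;yaw=np.arctan2(d[1],d[0])
    print(z,t,m,"len",L,"w",np.linalg.norm(l-l2),"yaw",yaw,"levers",m[:2]+d*15, "pin", m[:2]+d*57)
m=onz("wrist",(221.7,321.2),36)
lv=(m+15*np.r_[d,0])[:2]
go((*lv,4),(np.pi,0,yaw))
# card from side/scene
a=r.grab_frame("scene");
x=r.silhouettes("scene","recipe_card")[0];print(x["score"],x["position"])
save(a[120:270,240:440].repeat(4,0).repeat(4,1),"pics/h.png")
```

```text
36 [ 470.092 -226.505   36.   ] [ 417.043 -313.76    36.   ] len 102.11559112573248 w 40.57235692434668 yaw 1.0245347402662297 levers [ 424.836 -300.943] pin [ 446.655 -265.055]
18 [ 469.91  -227.205   18.   ] [ 413.415 -320.128   18.   ] len 108.74874418364192 w 43.207827673058866 yaw 1.0245347402662295 levers [ 421.208 -307.311] pin [ 443.026 -271.423]
row [-0.    -0.    -0.009 -0.065  0.025  0.669] rows needed 2.7
0.93 [206.9, 316.0]
```

>>> {"op": "carry_out", "data": {
  "series": [
    [0,0,-0.009,-0.065,0.025,0.2,-1],
    [0,0,-0.009,-0.065,0.025,0.45,-1],
    [0,0,-0.009,-0.065,0.025,0.6,-1],
    [0,0,-0.009,-0.065,0.025,0.665,-1],
    [0,0,-0.009,-0.065,0.025,0.665,-1],
    [0,0,-0.009,-0.065,0.025,0.665,-1]
  ],
  "force": 20
}}

```text
clock: 15.95
eef_pos: [425.8, -301.7, 6.5]
tcp_rot: [3.139, 0.0, 1.024]
contact_force: [0.2, 0.4, 0.4]
opening: 1.002
grasp_force: 0.0
```

>>> {"op": "carry_out", "data": {
  "series": [
    [0,0,0,0,0,0,0],
    [0,0,0,0,0,0,0],
    [0,0,0,0,0,0,0.3],
    [0,0,0,0,0,0,0.6],
    [0,0,0,0,0,0,1],
    [0,0,0,0,0,0,1],
    [0,0,0,0,0,0,1],
    [0,0,0,0,0,0,1]
  ],
  "force": 20
}}

```text
clock: 16.95
eef_pos: [425.2, -301.5, 6.2]
tcp_rot: [3.14, 0.0, 1.024]
contact_force: [-2.4, -0.0, 11.4]
opening: 0.161
grasp_force: 22.7
```

View pics/h.png

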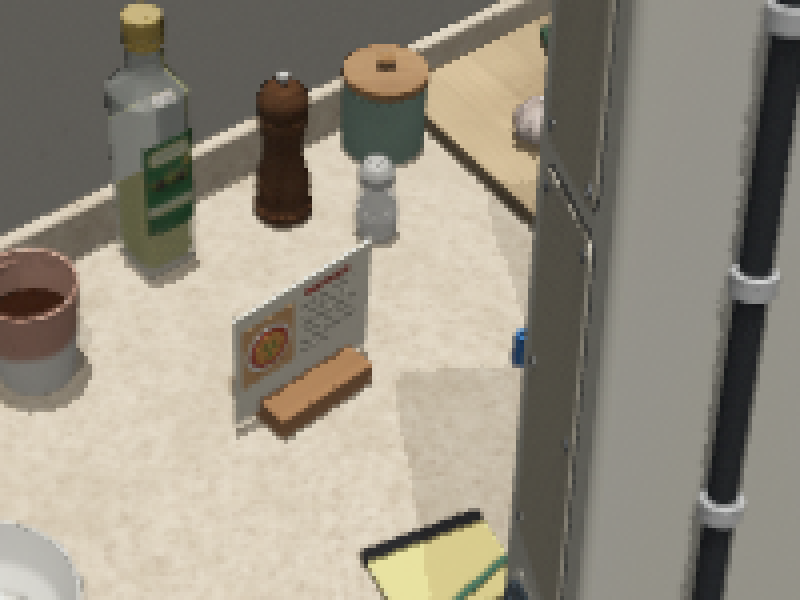

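The crop shows the card standing undisturbed, with its top corners at crop (240,370) and (318,235), and the salt and mill well behind it. The clip is squeezed to 14 mm over the levers, so I'll lift it.

>>> {"op": "carry_out", "data": {
  "series": [
    [0,0,0,0,0,-0.1,1],
    [0,0,0,0,0,-0.2,1],
    [0,0,0,0,0,-0.29,1],
    [0,0,0,0,0,-0.29,1],
    [0,0,0,0,0,-0.29,1]
  ]
}}

```text
clock: 17.58
eef_pos: [424.4, -300.8, 77.0]
tcp_rot: [-3.141, -0.0, 1.024]
contact_force: [-0.9, 0.6, 0.3]
opening: 0.159
grasp_force: 21.4
```

Run:
```python
from h import *
L=onz("scene",(199.5,298.75),132);Rr=onz("scene",(180,332.5),132)
d=(L-Rr)[:2];print("scene",L,Rr,np.linalg.norm(d),"yaw",np.arctan2(-d[0],d[1]))
K,dd,P=cal("wrist");p,q=tool()
pr=q.inv().apply(P[:3,3]-p);Rc=q.inv().as_matrix()@P[:3,:3]
q0=R.from_euler("xyz",[3.141,.001,.004]);P0=np.eye(4);P0[:3,:3]=q0.as_matrix()@Rc;P0[:3,3]=q0.apply(pr)+[439.9,-99.3,330.8]
c=(K,dd,P0)
L=onz("wrist",(82,217),132,c);Rr=onz("wrist",(75,346),132,c)
d=(L-Rr)[:2];print("wrist c",L,Rr,np.linalg.norm(d),"yaw",np.arctan2(-d[0],d[1]))
print(p,r.sense()["opening"],r.sense()["grasp_force"])
go((530,-290,78),(np.pi,0,1.63))
```

```text
scene [555.294  14.817 132.   ] [ 560.156 -129.338  132.   ] 144.23713783578123 yaw 0.03371109041044722
wrist c [552.572  11.979 132.   ] [ 560.452 -133.843  132.   ] 146.0346551844486 yaw 0.05398592782317201
[ 424.408 -300.78    77.029] 0.15883531580467566 21.417747543055157
row [-0.    -0.    -0.193  0.257  0.338 -0.004] rows needed 3.2
```

>>> {"op": "carry_out", "data": {
  "series": [
    [0,0,-0.188,0.1,0.2,0,1],
    [0,0,-0.188,0.2,0.3,0,1],
    [0,0,-0.188,0.3,0.395,0,1],
    [0,0,-0.188,0.41,0.395,0,1],
    [0,0,-0.188,0.41,0.395,0,1],
    [0,0,-0.188,0.41,0.395,0,1],
    [0,0,-0.188,0.41,0.395,0,1]
  ]
}}

```text
clock: 18.45
eef_pos: [561.6, -265.4, 77.2]
tcp_rot: [-3.141, -0.0, 1.613]
contact_force: [0.2, 0.1, -0.5]
opening: 0.16
grasp_force: 21.4
```

Run:
```python
from h import *
a=r.grab_frame("wrist");save(a,"pics/i.png")
print(tool()[0],tool()[1].as_euler("xyz"))
s=r.grab_frame("side");cv2.imwrite("pics/side_i.png",s[...,::-1])
for n in("wrist","side"):
 for l in("clip","recipe_card"):
  for x in r.silhouettes(n,l)[:2]:
    ys,xs=np.nonzero(x["region"]);print(n,l,round(x["score"],2),x["position"],(ys.min(),ys.max(),xs.min(),xs.max()))
```

```text
[ 561.71  -265.442   77.334] [-3.141 -0.     1.613]
wrist clip 0.98 [187.2, 313.9] (np.int64(91), np.int64(320), np.int64(266), np.int64(361))
wrist clip 0.78 [349.7, 126.4] (np.int64(327), np.int64(381), np.int64(87), np.int64(151))
wrist recipe_card 0.79 [12.4, 328.6] (np.int64(0), np.int64(28), np.int64(323), np.int64(331))
side clip 0.91 [303.5, 205.4] (np.int64(290), np.int64(312), np.int64(185), np.int64(226))
side clip 0.57 [262.5, 290.2] (np.int64(236), np.int64(271), np.int64(288), np.int64(310))
side recipe_card 0.98 [214.8, 322.1] (np.int64(179), np.int64(235), np.int64(307), np.int64(335))
```

View pics/i.png

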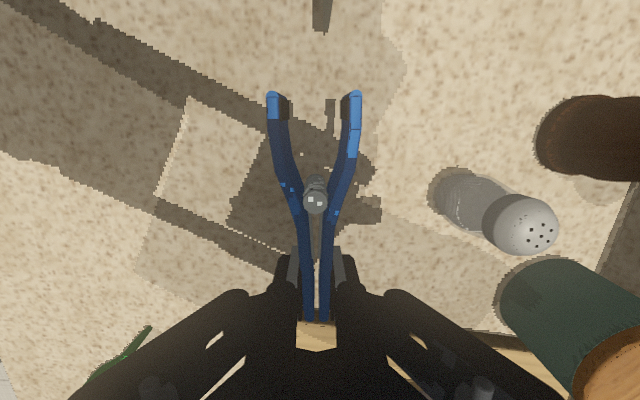

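The clip is held wide open, with jaw tips at (93,272) and (93,355). The card's right edge appears at the top of the picture, around rows 0–30 and columns 315–331.

Run:
```python
from h import *
for x in(560,564):
  for z in(10,26,80): print(x,z,proj("wrist",(x,-134,z))[0])
for rc in((93,268),(93,288),(93,345),(93,361),(93,314.5),(201,315)): print(rc,onz("wrist",rc,107)[:2])
im=cv2.imread("pics/i.png");print(im[5:40:8,308:338:2].sum(2))
x=r.silhouettes("wrist","recipe_card")[0]["region"]
for y in range(0,29,6): print(y,np.nonzero(x[y])[0][[0,-1]])
```

```text
560 10 [ 31.932 320.398]
560 26 [ 24.715 320.858]
560 80 [-13.543 323.291]
564 10 [ 32.234 326.432]
564 26 [ 25.047 327.437]
564 80 [-13.045 332.763]
(93, 268) [ 540.582 -178.178]
(93, 288) [ 548.152 -177.849]
(93, 345) [ 569.735 -176.913]
(93, 361) [ 575.795 -176.651]
(93, 314.5) [ 558.185 -177.413]
(201, 315) [ 560.197 -220.373]
[[478 511 358 241 256 264 279 270 280 282 282 273 438 475 474]
 [520 486 346 282 278 289 276 281 269 275 278 290 501 512 509]
 [520 536 376 277 293 273 284 292 278 279 289 462 486 499 520]
 [526 533 517 357 280 289 288 289 279 279 465 530 522 511 522]
 [527 511 523 527 514 486 463 484 494 502 510 513 511 497 492]]
0 [323 331]
6 [323 330]
12 [323 330]
18 [324 329]
24 [324 328]
```

>>> {"op": "carry_out", "data": {
  "series": [
    [0,0,0,0.03,0.022,0.016,1],
    [0,0,0,0.08,0.022,0.016,1],
    [0,0,0,0.131,0.022,0.016,1],
    [0,0,0,0.131,0.022,0.016,1],
    [0,0,0,0.131,0.022,0.016,1]
  ]
}}

```text
clock: 19.42
eef_pos: [566.6, -231.7, 73.7]
tcp_rot: [3.141, 0.0, 1.615]
contact_force: [-0.1, -0.6, -0.9]
opening: 0.159
grasp_force: 21.4
```

Run:
```python
from h import *
a=r.grab_frame("wrist");save(a[0:240,200:440].repeat(2,0).repeat(2,1),"pics/j.png")
print(tool()[0],tool()[1].as_euler("xyz"))
x=r.silhouettes("wrist","recipe_card")[0];print(x["score"])
x=x["region"];ys=np.nonzero(x.any(1))[0]
for y in ys[::8]: print(y,np.nonzero(x[y])[0][[0,-1]])
for X in(560,564): print(X,[proj("wrist",(X,-134,z))[0].round(0) for z in(10,60,100,132)])
```

```text
[ 566.624 -231.971   73.718] [3.141 0.    1.615]
0.86
0 [257 373]
8 [257 373]
16 [258 374]
24 [258 373]
32 [259 372]
40 [261 370]
48 [267 362]
56 [311 321]
64 [312 319]
72 [313 318]
80 [313 318]
560 [array([ 85., 312.]), array([ 76., 311.]), array([ 64., 309.]), array([ 44., 307.])]
564 [array([ 85., 318.]), array([ 77., 319.]), array([ 64., 320.]), array([ 45., 322.])]
```

View pics/j.png

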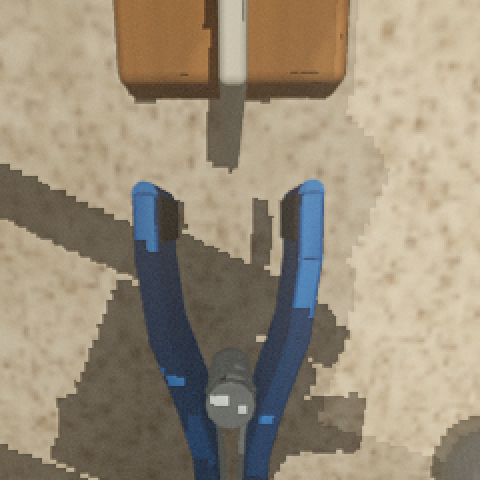

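The card top ends at crop (82,232) and lies exactly between the open jaws, at crop columns 182 and 282 and aligned with the tool's x. I'll advance straight in.

>>> {"op": "carry_out", "data": {
  "series": [
    [0,0,0,0.03,0,0,1],
    [0,0,0,0.06,0,0,1],
    [0,0,0,0.09,0,0,1],
    [0,0,0,0.12,0,0,1],
    [0,0,0,0.144,0,0,1],
    [0,0,0,0.144,0,0,1],
    [0,0,0,0.144,0,0,1],
    [0,0,0,0.144,0,0,1]
  ]
}}

```text
clock: 20.52
eef_pos: [564.9, -196.1, 73.6]
tcp_rot: [3.141, 0.0, 1.614]
contact_force: [1.1, -0.6, -0.2]
opening: 0.157
grasp_force: 21.4
```

Run:
```python
from h import *
a=r.grab_frame("wrist");s=r.grab_frame("side")
A=a[0:240,200:440].repeat(2,0).repeat(2,1);B=cv2.resize(s[160:280,240:320],(320,480),interpolation=cv2.INTER_NEAREST)
save(np.hstack([A,B]),"pics/k.png");print(r.sense())
```

```text
{'clock': 20.625, 'qpos': array([-0.337,  0.5  ,  1.811, -0.   ,  0.831, -0.38 ]), 'qvel': array([ 0.002,  0.   ,  0.002,  0.   , -0.002,  0.   ]), 'joint_efforts': array([  0.047, -62.816, -26.222,   0.017,   0.009,  -0.001]), 'eef_pos': array([ 564.853, -196.103,   73.507]), 'tcp_rot': array([-3.142,  0.   ,  1.614]), 'contact_force': array([-0.377,  0.684, -0.478]), 'wrist_torque': array([-0.038,  0.01 , -0.023]), 'grasp_force': 21.420351774831943, 'opening': 0.15496581892702843}
```

View pics/k.png

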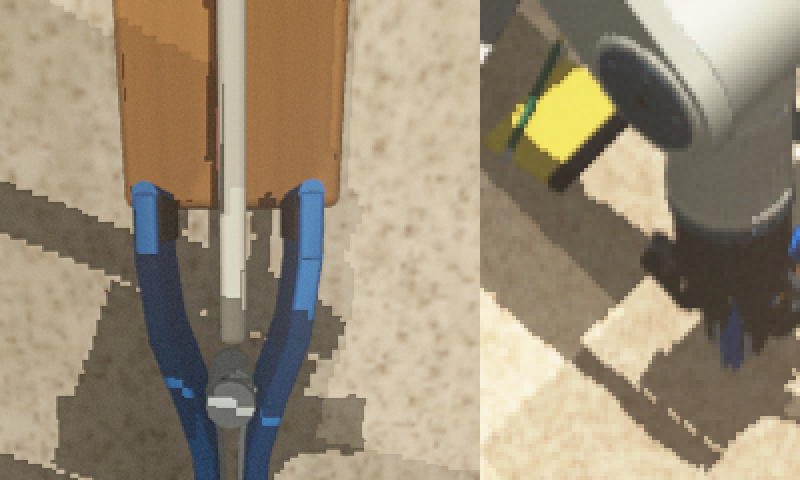

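The card stands midway between the jaws, its top edge at crop columns 220–245 and the jaw faces at columns 180 and 282. Nothing touches it and there is no contact force, so I'll hand in.

```bash
python3 -c "
from rig import r
print(r.sign_off())"
```

```text
the job is handed in; nothing more can be done
None
```

I put both old notes in the bowl, and the arm is holding the blue clip squeezed open about 25 mm past the card's right-hand edge, lifted clear of the worktop and touching neither card nor foot. I handed it in at about 21 s, and no verdict came back.

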